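# Rebuild the slicer's cutting set on its keyed shaft

### The arm

A 7-joint arm with a two-finger parallel gripper is mounted at the origin on the work surface. World frame = base frame: x ahead of the robot, y to its left, z up, the work surface at z = 0. Lengths are in m, angles in rad, forces in N, time in s.
With the tool pointing down it reaches from about 0.35 to 0.9 m from the base axis. Payload 8.1 kg.
Tool frame: the origin (TCP) lies at the very end of the fingers, on their centre line; the grasp point (between the pads) lies 19 mm behind it; x points along the fingers, y is the direction in which the jaws open and shut, and the axes are right-handed (so a half turn about x gives the same grasp; the last joint's range is limited). The gripper opens to 92 mm and grips with 3 to 60 N. Pads are 19 mm wide; open, the fingers measure 130 mm over their backs; the gripper's body (75 mm by 190 mm) begins 47 mm behind the grasp point.
Start: joints at [1.149, 0.434, 0.025, 1.573, -0.012, 1.134, -0.075], TCP at [0.196, -0.594, 0.227] pointing down, gripper open.
Joint ranges: [-2.62, 2.62], [-0.44, 2.09], [-1.27, 1.32], [0.08, 2.57], [-1.32, 4.46], [0.12, 2], [-2.74, 2.74]. Speed limits (rad/s): [2.22, 2.22, 3.01, 3.01, 3.14, 3.14, 3.14].

### API

Orientations are given as a rotation vector (axis times angle).
In Python, from cell import * gives the robot as it stands.
- The arm moves only by the shell command python3 -m handwheel 'ROWS' [FORCE]. ROWS is JSON, a list of rows, each a list of 7 numbers: the opening, from 0 (shut) to 1 (fully open), then the shift along the tool's x, y, z in m, then the turn, a rotation vector about the tool's x, y, z in rad. A call has 1 to 10 rows; each row shifts and turns the commanded pose from where the row before left it, along the tool's axes as they then stand; what a row does not reach is not made up. A row lasts 1/10 s, in which the tool goes at most 50 mm and 8.59 degrees, less where a joint would pass 70% of its speed; a pose out of reach is approached as far as the arm can. A call is refused whole if a number of a shift passes 0.05 or a number of a turn 0.15, either way. A call with a gripper value outside its range is refused whole. The fingers move at their own pace and stop on an object; FORCE is the grip in N (left out, the last holds). Time passes only in rows, so rows that do not move let the fingers close. It gives the time, the measured TCP pose, the force and the opening at its end, in the units of the state.
- observe(): the state, without advancing time (a new reading comes with each control period).
- get_image(name): name is "scene" or "top"; returns (picture, depth): 400x640x3 uint8, blue, green, red; 400x640 float32, m along the optical axis (not along the pixel's ray), 0 where there is no reading.
- get_calibration(name): a dict with "camera_matrix" (3x3 intrinsics, pixels), "k1" (the pictures are not rectified: a ray, as slopes to the right and down, at radius r is drawn at 1 + k1 r^2 times it, then the intrinsics apply), "pose" (4x4, takes a point from camera to world coordinates). Camera axes: x right, y down, z forward; pixel columns grow to the right and rows downward; lengths in m; the calibration is good to about 2 mm. A picture is of the moment at which its call begins. get_calibration takes no time and is no camera call.
- sign_off(): hands the job in, once; it reports no verdict.
The state is a dict: "clock": time; "joints": joint angles; "dq": joint speeds; "joint_efforts": joint torques, N m; "position": TCP position; "ee_rot": TCP orientation; "force": force on the tool from outside, world axes, zero at the start; "ft_torque": the same for the moment, N m; "width": opening from 0.0 (shut) to 1.0 (fully open).
Only numpy, scipy, OpenCV 4.12 (cv2) and the standard library are available. Lean on these libraries where they do the work, as an engineer would, in place of code of your own. Each camera call takes 0.05 s, during which the arm holds its last target. There are 200 camera calls.

### The job

The washed parts of the kitchen's vegetable slicer must go back on the upright keyed shaft of the assembly stand: first the drive hub whose keyways match the shaft's keys, pushed fully down, then the white spacer ring, then the slicing disc with its boss up, and last the red cap over the shaft's tip. Each part must sit flat on the one below before the next is added, and the hub that does not fit stays where it lies.

Things in the scene. Friction and masses are not known exactly. Their poses are not given: they have to be found in the camera images.
- stand: Fixed stand: dark round base 110 mm across, 18 thick; central upright steel shaft 20 across, tip 134 above the table, last 13 tapered to 8 across. Two brass keys on opposite sides of the shaft, along +x and -x: 8 wide, out to 16 from the axis, tops 44 above the table; yellow marks on the base in line with them. Origin: on the shaft axis at table height (underside); z up. A half turn changes nothing.
- hub_blue_mid (a point): Loose blue plastic drive hub, a ring 56 mm outer diameter, 30 high, about 120 g; through bore 26 diameter, two through keyways on OPPOSITE sides of it, along +x and -x, 13 wide, out to 19 from the axis; a white mark on the top outside each. Point: its centre, 15 above the underside. It starts upright on the table, z up.
- hub_green_mid (a point): Loose green plastic drive hub, sizes as the blue one (56 mm outer diameter, 30 high, bore 26, keyways 13 wide out to 19 from the axis), but its two keyways and their white marks lie at a RIGHT ANGLE to each other, along +x and +y. Point: its centre, 15 above the underside. It starts upright on the table, z up.
- spacer_mid (a point): Loose white plastic spacer ring, 50 mm outer diameter, 28 high, through bore 26 diameter, no keyway, about 70 g. Point: its centre, 14 above the underside. It starts upright on the table, z up; keep it that way up.
- disc_mid (a point): Loose slicing disc: steel plate 100 mm diameter, 4 thick, lying flat, low blades up to 6 above its underside; in its middle an upright black boss to take it by, 40 outer diameter, top 36 above the underside; through bore 26; about 180 g. Point: on its axis, 18 above the underside. It starts flat on the table, boss up, z up.
- cap_mid (a point): Loose red plastic cap knob, black dot on top, 44 mm diameter, 44 high, about 80 g, with a blind bore from below, 26 diameter, 28 deep. Point: its centre, 22 above the underside. It starts upright on the table, z up.
There are look-alikes about, which are no part of the job. Leave any yellow look-alike of the part that bears disc_mid alone.

How it is judged:
On the way, in this order (a step that is already met when the one before it is completed fails the run):
1. the blue hub is fully down on the stand's base, its keyways over the keys (z of hub_blue_mid in the frame of stand between 0.029 and 0.037 m and horizontal distance between hub_blue_mid and stand below 0.007 m and angle between hub_blue_mid's own z axis and vertical below 0.08 rad), for 0.2 s.
2. the white spacer ring rests on the blue hub, round the shaft (all of step 1 and z of spacer_mid in the frame of stand between 0.058 and 0.066 m and horizontal distance between spacer_mid and stand below 0.007 m and angle between spacer_mid's own z axis and vertical below 0.08 rad), for 0.2 s.
3. the slicing disc, boss up, rests on the spacer (all of step 2 and z of disc_mid in the frame of stand between 0.09 and 0.098 m and horizontal distance between disc_mid and stand below 0.007 m and angle between disc_mid's own z axis and vertical below 0.08 rad), for 0.2 s.
4. the red cap sits over the shaft's tip on the disc's boss (all of step 3 and z of cap_mid in the frame of stand between 0.13 and 0.138 m and horizontal distance between cap_mid and stand below 0.007 m and angle between cap_mid's own z axis and vertical below 0.08 rad), for 0.2 s.
At the end, for the whole second after the job is handed in: On the stand, from the base up: blue hub (centre 33 mm above the table), spacer (62 mm), disc boss up (94 mm), cap (134 mm), each within 4 mm of that height, within 7 mm of the shaft's axis, upright within 0.08 rad and at rest; the green hub within 30 mm of where it lay, upright; all released (all of step 4 and linear speed of each of hub_blue, spacer, disc, cap below 0.02 m/s and distance of hub_green_mid from where it was at the start of the episode below 0.03 m and angle between hub_green_mid's own z axis and vertical below 0.1 rad); the robot touches nothing.
It fails at once if the green hub, which does not fit, is moved by more than 30 mm (distance of hub_green_mid from where it was at the start of the episode above 0.03 m).
It also fails if it takes over 125 s, if anything falls off the work surface, if the arm or the gripper's body presses on something with over 40 N, if the wrist force passes 120 N, or if a joint passes its speed limit or range.

## Working session

There is one attempt and no reset: what is moved stays moved. The work goes in short steps, Python scripts to look and compute and a shell command to move; the robot and the scene stay as the last step left them, time stands still between calls to the robot, and variables do not carry over. Pictures are saved under pics/ and viewed, about 12 in all and at most 16, crops included, and the job is handed in when it is done.

```bash
mkdir -p pics; ls; cat > h.py <<'E'
from cell import *
import numpy as np, cv2
from scipy.spatial.transform import Rotation as R
def und(c,uv):
    K=np.array(c['camera_matrix']);uv=np.asarray(uv,float).reshape(-1,2)
    d=np.stack([(uv[:,0]-K[0,2])/K[0,0],(uv[:,1]-K[1,2])/K[1,1]],1);s=d.copy()
    for _ in range(20): s=d/(1+c['k1']*(s**2).sum(1,keepdims=True))
    return np.c_[s,np.ones(len(s))]
def plane(c,uv,z):
    T=np.array(c['pose']);r=und(c,uv)@T[:3,:3].T;o=T[:3,3]
    return o+r*((z-o[2])/r[:,2:3])
def cloud(c,dep):
    h,w=dep.shape;u,v=np.meshgrid(np.arange(w),np.arange(h))
    T=np.array(c['pose']);P=und(c,np.c_[u.ravel(),v.ravel()])*dep.reshape(-1,1)
    return (P@T[:3,:3].T+T[:3,3]).reshape(h,w,3)
E
python3 - <<'E'
from h import *
for n in('scene','top'):
    p,d=get_image(n);c=get_calibration(n);cv2.imwrite(f'pics/{n}0.png',p);np.savez(f'{n}0.npz',p=p,d=d)
    print(n,np.round(c['pose'],3).tolist(),c['k1'],np.round(c['camera_matrix'],1).tolist())
s=observe();print(s); print(R.from_rotvec(s['ee_rot']).as_matrix().round(3))
E
```

```text
pics
scene [[0.84, 0.354, -0.411, 0.923], [0.543, -0.566, 0.62, -0.574], [-0.013, -0.744, -0.668, 0.687], [0.0, 0.0, 0.0, 1.0]] -0.04117422143800762 [[363.5, 0.0, 322.9], [0.0, 363.5, 198.1], [0.0, 0.0, 1.0]]
top [[-0.022, -0.998, 0.059, 0.42], [-1.0, 0.023, 0.011, 0.016], [-0.013, -0.059, -0.998, 1.372], [0.0, 0.0, 0.0, 1.0]] 0.013672978111847957 [[437.4, 0.0, 324.4], [0.0, 437.4, 196.5], [0.0, 0.0, 1.0]]
{'clock': 0.1, 'joints': array([ 1.14936601,  0.43515757,  0.02495283,  1.57398452, -0.0116106 ,
        1.13399174, -0.07512107]), 'dq': array([ 0.00047555, -0.00031647, -0.00221897, -0.00096937, -0.00193706,
        0.00075995, -0.00125735]), 'joint_efforts': array([ 4.46139195e-03, -6.69129896e+01,  9.88751985e-01, -3.15145755e+01,
       -6.05365983e-02,  3.74718010e-02,  2.77576724e-06]), 'position': array([ 0.19573553, -0.59308898,  0.2260289 ]), 'ee_rot': array([ 2.04943411,  0.33089056, -2.05011674]), 'force': array([0.4409052 , 0.18231176, 0.33962054]), 'ft_torque': array([-0.02501572, -0.00317309,  0.00447075]), 'width': 0.9982138988210267}
[[-0.001  0.313 -0.95 ]
 [ 0.001 -0.95  -0.313]
 [-1.    -0.001  0.   ]]
```

View pics/top0.png

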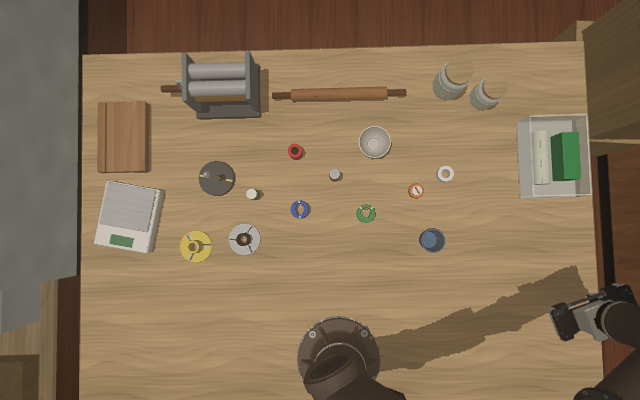

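View pics/scene0.png

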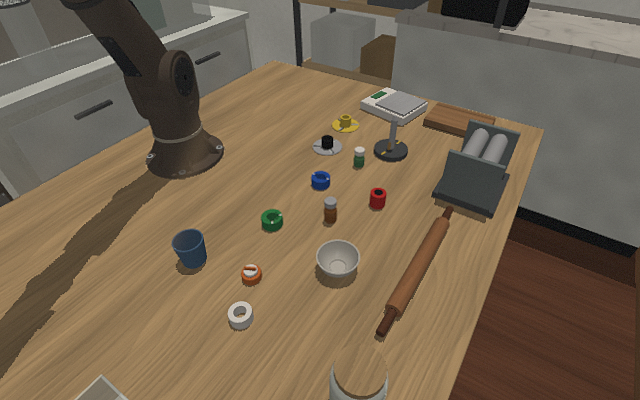

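The top view shows the stand at (217,178), blue hub (300,209), green hub (366,213), white spacer (445,174), disc with black boss (244,239), its yellow look-alike (196,246) and red cap (295,151). Orange ring (416,191) and jars at (252,194) and (335,174) are not part of the job. Next I'll measure them.

```bash
cat > meas.py <<'E'
from h import *
def blob(n,p,mask,c,z):
    m=mask.astype(np.uint8)
    k,l,st,ce=cv2.connectedComponentsWithStats(m);
    return l,st,ce
tiles=[]
for n in('top','scene'):
    f=np.load(f'{n}0.npz');p,d=f['p'],f['d'];c=get_calibration(n);X=cloud(c,d)
    px={'top':dict(stand=(217,178),blue=(300,209),green=(366,213),spacer=(445,174),disc=(244,239),cap=(295,151)),
     'scene':dict(stand=(391,150),blue=(320,180),green=(272,220),spacer=(240,315),disc=(327,146),cap=(377,197))}[n]
    tab=np.median(X[...,2][(abs(X[...,2])<.03)]);print(n,'table z',tab)
    for k,(u,v) in px.items():
        w=26
        A=X[v-w:v+w,u-w:u+w].reshape(-1,3);zt=dict(stand=.134,blue=.03,green=.03,spacer=.028,disc=.036,cap=.044)[k]
        lo={'disc':.025,'stand':.11}.get(k,zt-.006);rad=.055 if k!='stand' else .08
        C=X[v,u,:2]
        if k=='stand':lo=.010;hi=.024
        else: hi=zt+.008
        sel=A[(A[:,2]-tab>lo)&(A[:,2]-tab<hi)&(np.linalg.norm(A[:,:2]-C,axis=1)<.06)]
        if len(sel)<5:print(k,'none',len(sel));continue
        (cx,cy),r=cv2.minEnclosingCircle(sel[:,:2].astype(np.float32))
        print(k,len(sel),np.round([cx,cy,r],4),sel[:,2].mean().round(4))
    for k in('stand','blue','green'):
        u,v=px[k];t=cv2.resize(p[v-24:v+24,u-24:u+24],(260,260),interpolation=cv2.INTER_CUBIC);tiles.append(t)
cv2.imwrite('pics/tiles.png',np.vstack([np.hstack(tiles[:3]),np.hstack(tiles[3:])]))
E
python3 meas.py
```

```text
top table z 0.0008592078320566188
stand 809 [0.5657 0.3674 0.0548] 0.0186
blue 180 [0.4637 0.1098 0.0276] 0.0306
green 177 [ 0.4461 -0.0931  0.0277] 0.0305
spacer 155 [ 0.5623 -0.3414  0.0253] 0.0284
disc 88 [0.374  0.2847 0.0203] 0.0352
cap 161 [0.6426 0.1198 0.0219] 0.0449
scene table z 0.000918510386456628
stand 485 [0.5654 0.3646 0.0556] 0.018
blue 162 [0.4597 0.1083 0.0284] 0.0293
green 212 [ 0.4441 -0.0939  0.029 ] 0.0294
spacer 351 [ 0.5603 -0.3425  0.0258] 0.028
disc 85 [0.3706 0.2829 0.0217] 0.0331
cap 156 [0.6394 0.1187 0.0235] 0.0439
```

View pics/tiles.png

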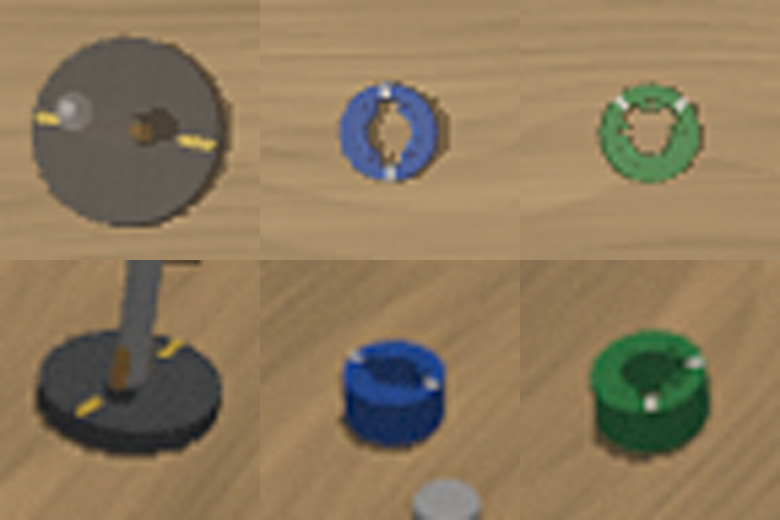

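The two views agree within 4 mm. Next I need the mark directions, and I'll start moving as soon as I have them.

```bash
cat > marks.py <<'E'
from h import *
for n in('top','scene'):
    p=np.load(f'{n}0.npz')['p'];c=get_calibration(n);hsv=cv2.cvtColor(p,cv2.COLOR_BGR2HSV).astype(int)
    px={'top':dict(stand=(217,178),blue=(300,209)),'scene':dict(stand=(391,150),blue=(320,180))}[n]
    for k,(u,v) in px.items():
        w=24 if k=='stand' else 12
        a=hsv[v-w:v+w,u-w:u+w]
        m=((a[...,0]>20)&(a[...,0]<35)&(a[...,1]>120)&(a[...,2]>120)) if k=='stand' else ((a[...,2]>170)&(a[...,1]<80))
        N,l,st,ce=cv2.connectedComponentsWithStats(m.astype(np.uint8),connectivity=8)
        i=[j for j in range(1,N) if st[j,4]>=3]
        i=sorted(i,key=lambda j:-st[j,4])[:3]
        P=plane(c,ce[i]+[u-w,v-w],.0185 if k=='stand' else .0305)
        print(n,k,st[i,4],P.round(4).tolist(),'mid',P[:2,:2].mean(0).round(4),'ang',np.degrees(np.arctan2(*(P[1]-P[0])[[1,0]])).round(1))
    X=cloud(c,np.load(f'{n}0.npz')['d'])
    print(X[194,252] if n=='top' else X[152,359])
E
python3 marks.py
cat > go.py <<'E'
import sys
from h import *
s=observe();M=R.from_rotvec(s['ee_rot']).as_matrix();P=np.array(s['position'])
print('t',s['clock'],'tcp',P.round(4),'yaw_y',np.degrees(np.arctan2(M[1,1],M[0,1])).round(2),'tilt',np.degrees(np.arccos(-M[2,0])).round(2),'F',s['force'].round(1),'w',round(s['width'],3),'q7',s['joints'].round(2))
if len(sys.argv)>1:
    t=[float(a) for a in sys.argv[1:4]];print('shift tool xyz',(M.T@(np.array(t)-P)).round(4))
if len(sys.argv)>4: print('turn x',round(-((float(sys.argv[4])-np.degrees(np.arctan2(M[1,1],M[0,1]))+180)%360-180)*np.pi/180,3))
E
python3 go.py .462 .109 .2 -90
```

```text
top stand [13  7] [[0.5593, 0.3286, 0.0185], [0.5746, 0.4143, 0.0185]] mid [0.5669 0.3714] ang 79.8
top blue [4 4] [[0.4862, 0.1118, 0.0305], [0.4401, 0.1095, 0.0305]] mid [0.4632 0.1106] ang -177.2
[0.51037459 0.24882213 0.06299392]
scene stand [11  9] [[0.5558, 0.3297, 0.0185], [0.5716, 0.412, 0.0185]] mid [0.5637 0.3709] ang 79.1
t 0.1 tcp [ 0.1957 -0.5931  0.226 ] yaw_y -71.74 tilt 0.08 F [0.4 0.2 0.3] w 0.998 q7 [ 1.15  0.44  0.02  1.57 -0.01  1.13 -0.08]
shift tool xyz [ 0.0268 -0.5832 -0.4729]
turn x 0.319marks.py:13: RuntimeWarning: Mean of empty slice.
  print(n,k,st[i,4],P.round(4).tolist(),'mid',P[:2,:2].mean(0).round(4),'ang',np.degrees(np.arctan2(*(P[1]-P[0])[[1,0]])).round(1))
  ret = um.true_divide(
Traceback (most recent call last):
  File "marks.py", line 13, in <module>
    print(n,k,st[i,4],P.round(4).tolist(),'mid',P[:2,:2].mean(0).round(4),'ang',np.degrees(np.arctan2(*(P[1]-P[0])[[1,0]])).round(1))
                                                                                                        ~^^^
IndexError: index 1 is out of bounds for axis 0 with size 0
```

```bash
python3 -m handwheel '[[1,0,0,0,-0.117,0,0],[1,0,0,0,-0.117,0,0],[1,0,0,0,-0.117,0,0],[1,0,0,0,-0.116,0,0],[1,0,0,0,0,0,0]]' 30; python3 go.py .462 .109 .2 -45
```

```text
clock: 0.6
position: [0.1956, -0.5933, 0.2263]
ee_rot: [1.759, 0.732, -1.759]
force: [0.5, 0.1, 0.6]
width: 1.0
t 0.6 tcp [ 0.1956 -0.5933  0.2263] yaw_y -44.88 tilt 0.05 F [0.5 0.1 0.6] w 1.0 q7 [ 1.22  0.44 -0.08  1.57  0.04  1.14  0.35]
shift tool xyz [ 0.0268 -0.3068 -0.6856]
turn x 0.002
```

```bash
python3 -m handwheel '[[1,0,-0.0153,-0.0343,0,0,0],[1,0,-0.0153,-0.0343,0,0,0],[1,0,-0.0153,-0.0343,0,0,0],[1,0,-0.0153,-0.0343,0,0,0],[1,0,-0.0153,-0.0343,0,0,0],[1,0,-0.0153,-0.0343,0,0,0],[1,0,-0.0153,-0.0343,0,0,0],[1,0,-0.0153,-0.0343,0,0,0],[1,0,-0.0153,-0.0343,0,0,0],[1,0,-0.0153,-0.0343,0,0,0]]' >/dev/null; python3 -m handwheel '[[1,0,-0.0153,-0.0343,0,0,0],[1,0,-0.0153,-0.0343,0,0,0],[1,0,-0.0153,-0.0343,0,0,0],[1,0,-0.0153,-0.0343,0,0,0],[1,0,-0.0153,-0.0343,0,0,0],[1,0,-0.0153,-0.0343,0,0,0],[1,0,-0.0153,-0.0343,0,0,0],[1,0,-0.0153,-0.0343,0,0,0],[1,0,-0.0153,-0.0343,0,0,0],[1,0,0,0,0,0,0],[1,0,0,0,0,0,0]]' ; python3 -m handwheel '[[1,0,-0.0153,-0.0343,0,0,0],[1,0,-0.0153,-0.0343,0,0,0],[1,0,-0.0153,-0.0343,0,0,0],[1,0,-0.0153,-0.0343,0,0,0],[1,0,-0.0153,-0.0343,0,0,0],[1,0,-0.0153,-0.0343,0,0,0],[1,0,-0.0153,-0.0343,0,0,0],[1,0,-0.0153,-0.0343,0,0,0],[1,0,-0.0153,-0.0343,0,0,0],[1,0,0,0,0,0,0]]'; python3 go.py .462 .109 .1 -45
```

```text
clock: 2.6
position: [0.452, 0.0781, 0.227]
ee_rot: [1.761, 0.734, -1.757]
force: [0.5, 0.0, -0.3]
width: 0.998
t 2.6 tcp [0.452  0.0781 0.227 ] yaw_y -44.84 tilt 0.19 F [ 0.5  0.  -0.3] w 0.998 q7 [ 0.23  0.22 -0.61  1.92  0.14  1.04 -1.22]
shift tool xyz [ 0.1271 -0.0145 -0.0286]
turn x 0.003invalid input at $: expected 1 to 10 rows
```

```bash
python3 -m handwheel '[[1,0.01,-0.0075,-0.0145,0,0,0],[1,0.01,-0.007,-0.014,0,0,0],[1,0.035,0,0,0,0,0],[1,0.035,0,0,0,0,0],[1,0.037,0,0,0,0,0],[1,0,0,0,0,0,0]]' >/dev/null; python3 go.py .462 .109 .019 -45
python3 - <<'E'
from h import *
p,d=get_image('scene');q,_=get_image('top')
cv2.imwrite('pics/a.png',np.hstack([cv2.resize(p[130:230,270:370],(400,400),interpolation=2),cv2.resize(q[160:260,250:350],(400,400),interpolation=2)]))
E
```

```text
t 3.2 tcp [0.4577 0.1016 0.0961] yaw_y -45.15 tilt 0.46 F [ 0.3 -0.1 -0.1] w 0.996 q7 [ 0.1   0.42 -0.55  2.05  0.31  0.76 -1.43]
shift tool xyz [ 0.0771 -0.0019 -0.0088]
turn x -0.003
```

View pics/a.png

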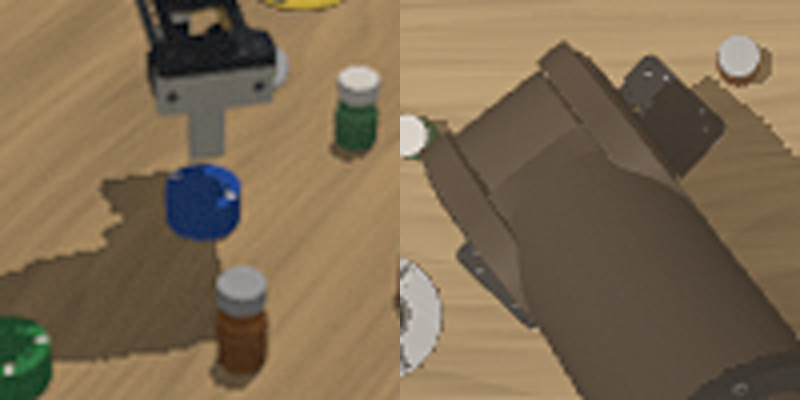

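The crop shows the open fingers straddling the blue hub, with both jars clear of them. I'm going down to grip.

```bash
python3 -m handwheel '[[1,0.02,-0.002,-0.0085,0,0,0],[1,0.02,0,0,0,0,0],[1,0.02,0,0,0,0,0],[1,0.016,0,0,0,0,0],[1,0,0,0,0,0,0],[0.4,0,0,0,0,0,0],[0.2,0,0,0,0,0,0],[0.2,0,0,0,0,0,0],[0.2,0,0,0,0,0,0],[0.2,0,0,0,0,0,0]]' 30; python3 go.py .462 .109 .2 -45
```

```text
clock: 4.3
position: [0.4656, 0.1108, 0.0241]
ee_rot: [1.76, 0.729, -1.759]
force: [-0.4, 0.6, 0.6]
width: 0.614
t 4.3 tcp [0.4656 0.1108 0.0241] yaw_y -44.99 tilt 0.03 F [-0.4  0.6  0.6] w 0.614 q7 [ 0.01  0.54 -0.48  2.1   0.43  0.6  -1.55]
shift tool xyz [-0.1759 -0.0012  0.0037]
turn x 0.0
```

```bash
python3 -m handwheel '[[1,0,0,0,0,0,0],[1,0.0045,0,0.002,0,0,0],[1,0,0,0,0,0,0],[0.3,0,0,0,0,0,0],[0.3,0,0,0,0,0,0],[0.3,0,0,0,0,0,0],[0.3,0,0,0,0,0,0],[0.3,0,0,0,0,0,0]]' 40; python3 -m handwheel '[[0.3,-0.02,0,0,0,0,0],[0.3,-0.03,0,0,0,0,0],[0.3,-0.04,0,0,0,0,0],[0.3,-0.04,0,0,0,0,0],[0.3,-0.04,0,0,0,0,0],[0.3,0,0,0,0,0,0]]' ;  python3 go.py .565 .370 .19 31.7
python3 - <<'E'
from h import *
p,d=get_image('scene')
cv2.imwrite('pics/b.png',cv2.resize(p[60:220,240:440],(800,640)[:2] if 0 else (750,600),interpolation=2))
E
```

```text
clock: 5.1
position: [0.4641, 0.1094, 0.0193]
ee_rot: [1.76, 0.729, -1.76]
force: [0.1, 0.4, -0.2]
width: 0.601
clock: 5.7
position: [0.4666, 0.1106, 0.194]
ee_rot: [1.767, 0.728, -1.752]
force: [0.5, 0.8, -1.0]
width: 0.599
t 5.7 tcp [0.4666 0.1106 0.194 ] yaw_y -44.99 tilt 0.48 F [ 0.5  0.8 -1. ] w 0.599 q7 [ 0.16  0.3  -0.62  1.93  0.21  0.97 -1.34]
shift tool xyz [ 0.0053 -0.1138 -0.253 ]
turn x -1.338
```

View pics/b.png

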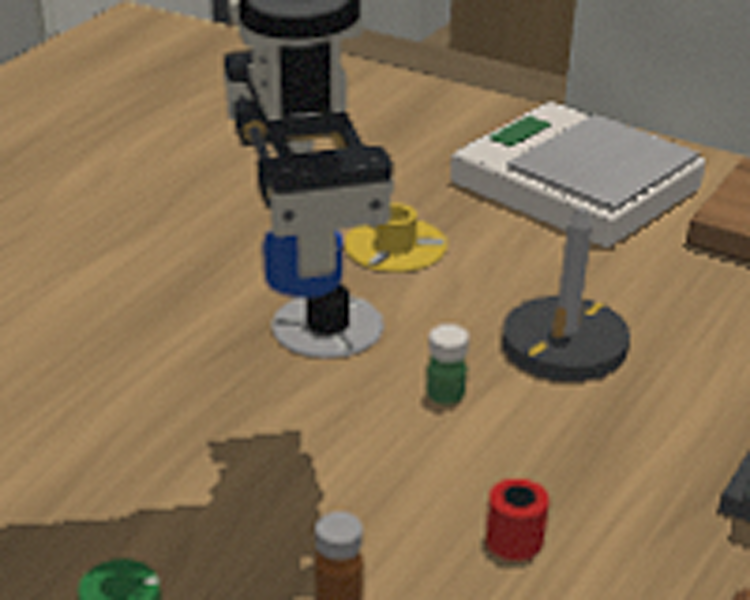

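The hub is held upright and clear of the table. Now I turn it and bring it above the stand.

```bash
python3 -m handwheel '[[0.3,-0.005,0,0,-0.134,0,0],[0.3,0,0,0,-0.134,0,0],[0.3,0,0,0,-0.134,0,0],[0.3,0,0,0,-0.134,0,0],[0.3,0,0,0,-0.134,0,0],[0.3,0,0,0,-0.134,0,0],[0.3,0,0,0,-0.134,0,0],[0.3,0,0,0,-0.134,0,0],[0.3,0,0,0,-0.134,0,0],[0.3,0,0,0,-0.134,0,0]]' >/dev/null;  python3 go.py .565 .370 .19 31.7
```

```text
t 6.75 tcp [0.4631 0.1089 0.1927] yaw_y 32.12 tilt 0.14 F [ 0.6  0.6 -1.3] w 0.601 q7 [ 0.37  0.37 -0.91  1.92  0.34  1.02 -0.13]
shift tool xyz [ 0.0023  0.2251 -0.1669]
turn x 0.007
```

```bash
python3 -m handwheel '[[0.3,0,0.028,-0.0208,0,0,0],[0.3,0,0.028,-0.0208,0,0,0],[0.3,0,0.028,-0.0208,0,0,0],[0.3,0,0.028,-0.0208,0,0,0],[0.3,0,0.028,-0.0208,0,0,0],[0.3,0,0.028,-0.0208,0,0,0],[0.3,0,0.028,-0.0208,0,0,0],[0.3,0,0.029,-0.0208,0,0,0],[0.3,0,0,0,0,0,0]]' >/dev/null;  python3 go.py .565 .370 .18 31.7
python3 - <<'E'
from h import *
p,d=get_image('scene');c=get_calibration('scene');X=cloud(c,d)
cv2.imwrite('pics/c.png',cv2.resize(p[60:180,320:470],(750,600),interpolation=2))
hsv=cv2.cvtColor(p,cv2.COLOR_BGR2HSV).astype(int)
m=(hsv[...,0]>105)&(hsv[...,0]<130)&(hsv[...,1]>150)&(X[...,2]>.1)
Y=X[m];print(m.sum(),Y.min(0),Y.max(0))
T=np.array(c['pose']);
def proj(P):
    q=(np.array(P)-T[:3,3])@T[:3,:3];s=q[:2]/q[2];s=s*(1+c['k1']*(s@s));K=np.array(c['camera_matrix']);return K[:2,:2]@s+K[:2,2]
# shaft axis from depth: grey points between z .06 and .12 near the stand
S=X[(abs(X[...,0]-.565)<.03)&(abs(X[...,1]-.37)<.03)&(X[...,2]>.06)&(X[...,2]<.13)]
print('shaft pts',len(S),S.mean(0),np.median(S,0))
v=T[:2,3]-S[:,:2].mean(0);v/=np.linalg.norm(v);lat=np.array([-v[1],v[0]]);L=S[:,:2]@lat
print('lateral',lat,L.min(),L.max(),'stand est lateral',np.array([.565,.370])@lat)
E
```

```text
t 7.65 tcp [0.5664 0.3739 0.1915] yaw_y 32.04 tilt 0.2 F [-0.5  1.  -1.3] w 0.598 q7 [-0.2   0.68 -0.8   1.42  0.49  1.25 -0.48]
shift tool xyz [ 0.0115 -0.0032  0.0026]
turn x 0.006
270 [ 0.17010159 -0.5743056   0.17536666] [0.92290117 1.28490569 0.68662882]
shaft pts 130 [0.56657056 0.36233162 0.0964626 ] [0.56715736 0.36137301 0.09638604]
lateral [0.93464817 0.3555739 ] 0.6485502967780109 0.668230081707244 stand est lateral 0.6596385595455243
```

View pics/c.png

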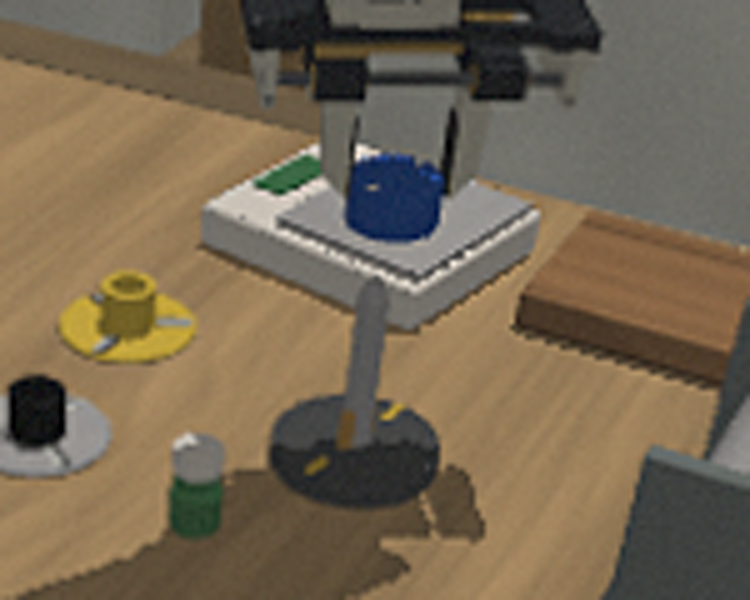

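```bash
cat > rel.py <<'E'
from h import *
# held part vs shaft in both cameras: rel.py hue_lo hue_hi sat_lo radius [zmin]
import sys
lo,hi,sl,rad=map(float,sys.argv[1:5]);zm=float(sys.argv[5]) if len(sys.argv)>5 else .1
for n in('scene',):
    p,d=get_image(n);c=get_calibration(n);X=cloud(c,d);T=np.array(c['pose'])
    hsv=cv2.cvtColor(p,cv2.COLOR_BGR2HSV).astype(int)
    near=(d>.1)&(np.hypot(X[...,0]-.565,X[...,1]-.37)<.07)
    m=near&(hsv[...,0]>=lo)&(hsv[...,0]<=hi)&(hsv[...,1]>sl)&(X[...,2]>zm)
    Y=X[m];C=np.array([.564,.370]);v=T[:2,3]-C;v/=np.linalg.norm(v);lat=np.array([-v[1],v[0]])
    L=Y[:,:2]@lat;D=Y[:,:2]@v
    print(n,m.sum(),'z',np.percentile(Y[:,2],[1,99]).round(4),'lat',np.percentile(L,[0.5,99.5]).round(4),'centre lat',((L.min()+L.max())/2).round(4),'shaft lat',(C@lat).round(4),'front',np.percentile(D,98).round(4),'-> centre along v',(np.percentile(D,98)-rad).round(4),'shaft',(C@v).round(4),'v',v.round(3),'lat',lat.round(3))
    w=near&(hsv[...,2]>150)&(hsv[...,1]<90)&(X[...,2]>.15)&(X[...,2]<.21)
    print('bright pts',X[w][:6].round(4).tolist(),observe()['position'])
E
python3 rel.py 105 130 150 .028; 
```

```text
scene 265 z [0.1762 0.3615] lat [0.637  0.6894] centre lat 0.6619 shaft lat 0.6587 front -0.1147 -> centre along v -0.1427 shaft -0.1455 v [ 0.355 -0.935] lat [0.935 0.355]
bright pts [[0.5461, 0.3857, 0.2035]] [0.5665451  0.36971157 0.19182274]
```

```bash
cat > mk.py <<'E'
from h import *
p,d=get_image('scene');c=get_calibration('scene')
a=p[84:110,384:412].astype(int);z=observe()['position'][2]-.0193+.03
sc=(a.min(2)-30).clip(0);   # whiteness within the blue ring
bl=(a[...,0]-a[...,2]>40)
n,l,st,ce=cv2.connectedComponentsWithStats(((a[...,2]>85)).astype(np.uint8))
for j in range(1,n):
    q=plane(c,ce[j]+[384,84],z)[0];print(st[j,4],(ce[j]+[384,84]).round(1),q.round(4))
v,u=np.nonzero(bl);print('blue cols',u.min()+384,u.max()+384,'rows',v.min()+84,v.max()+84)
E
python3 mk.py
```

```text
227 [395.1  98.9] [0.5696 0.3416 0.203 ]
149 [399.3  87.7] [0.55   0.4154 0.203 ]
3 [393.7  97.7] [0.563  0.3465 0.203 ]
blue cols 389 407 rows 91 108
```

The one visible white mark puts the keyways at 79–81°, against 79.5° for the keys, so they are aligned. I'll shift a little and lower.

```bash
python3 go.py .5635 .3705 .16 31.7
```

```text
t 7.8 tcp [0.5669 0.3686 0.1923] yaw_y 31.83 tilt 0.17 F [-0.3 -0.6 -0.6] w 0.601 q7 [-0.19  0.68 -0.8   1.43  0.49  1.25 -0.48]
shift tool xyz [ 0.0323 -0.0018 -0.0034]
turn x 0.002
```

```bash
python3 -m handwheel '[[0.3,0.01,-0.0018,-0.0034,0,0,0],[0.3,0.01,0,0,0,0,0],[0.3,0.01,0,0,0,0,0],[0.3,0.01,0,0,0,0,0],[0.3,0.01,0,0,0,0,0],[0.3,0,0,0,0,0,0]]';python3 go.py .5635 .3705 .071 31.7; python3 rel.py 105 130 150 .028 .07; 
```

```text
clock: 8.4
position: [0.5638, 0.3702, 0.1422]
ee_rot: [0.79, 1.423, -0.794]
force: [0.4, -0.3, -1.1]
width: 0.602
t 8.4 tcp [0.5638 0.3702 0.1422] yaw_y 31.78 tilt 0.16 F [ 0.4 -0.3 -1.1] w 0.602 q7 [-0.2   0.72 -0.78  1.49  0.53  1.16 -0.52]
shift tool xyz [ 0.0712  0.0001 -0.0004]
turn x 0.001
scene 259 z [0.1269 0.3164] lat [0.6261 0.6915] centre lat 0.6493 shaft lat 0.6587 front -0.1152 -> centre along v -0.1432 shaft -0.1455 v [ 0.355 -0.935] lat [0.935 0.355]
bright pts [] [0.56396265 0.37076812 0.14321614]
```

```bash
python3 -m handwheel '[[0.3,0.01,0,0,0,0,0],[0.3,0.01,0,0,0,0,0],[0.3,0.01,0,0,0,0,0],[0.3,0.01,0,0,0,0,0],[0.3,0,0,0,0,0,0]]'; python3 -m handwheel '[[0.3,0.01,0,0,0,0,0],[0.3,0.01,0,0,0,0,0],[0.3,0.008,0,0,0,0,0],[0.3,0.0,0,0,0,0,0],[0.3,0,0,0,0,0,0]]';python3 go.py .5635 .3705 .071 31.7
```

```text
clock: 8.95
position: [0.5635, 0.3704, 0.1021]
ee_rot: [0.789, 1.423, -0.794]
force: [-0.2, -0.4, -1.2]
width: 0.6
clock: 9.45
position: [0.5641, 0.3713, 0.076]
ee_rot: [0.791, 1.422, -0.792]
force: [0.3, 0.3, -0.4]
width: 0.6
t 9.45 tcp [0.5641 0.3713 0.076 ] yaw_y 31.8 tilt 0.02 F [ 0.3  0.3 -0.4] w 0.6 q7 [-0.22  0.78 -0.74  1.55  0.58  1.05 -0.56]
shift tool xyz [ 0.005  -0.0009  0.0003]
turn x 0.002
```

```bash
python3 -m handwheel '[[0.3,0.004,0,0,0,0,0],[0.3,0,0,0,0,0,0],[0.9,0,0,0,0,0,0],[0.9,0,0,0,0,0,0],[0.9,0,0,0,0,0,0],[0.9,0,0,0,0,0,0]]'; python3 -m handwheel '[[0.9,-0.03,0,0,0,0,0],[0.9,-0.04,0,0,0,0,0],[0.9,-0.04,0,0,0,0,0],[0.9,-0.02,0,0,0,0,0],[0.9,0,0,0,0,0,0]]'; 
python3 - <<'E'
from h import *
p,d=get_image('scene')
c=get_calibration('scene');X=cloud(c,d);hsv=cv2.cvtColor(p,cv2.COLOR_BGR2HSV).astype(int)
m=(d>.1)&(np.hypot(X[...,0]-.565,X[...,1]-.37)<.07)&(hsv[...,0]>105)&(hsv[...,0]<130)&(hsv[...,1]>150)
print(m.sum(),np.percentile(X[m],[2,98],axis=0))
cv2.imwrite('pics/d.png',cv2.resize(p[80:180,340:440],(600,600),interpolation=2))
E
python3 go.py .561 -.342 .19 31.7
```

```text
clock: 10.05
position: [0.5643, 0.3714, 0.0724]
ee_rot: [0.792, 1.422, -0.791]
force: [0.2, 0.1, 0.3]
width: 0.88
clock: 10.55
position: [0.5652, 0.373, 0.2063]
ee_rot: [0.796, 1.42, -0.787]
force: [-0.7, 0.4, -0.5]
width: 0.902
183 [[0.5421039  0.34049807 0.02228117]
 [0.59276428 0.38848705 0.26769938]]
t 10.6 tcp [0.5647 0.372  0.204 ] yaw_y 31.79 tilt 0.17 F [ 0.7  0.7 -0.1] w 0.9 q7 [-0.19  0.66 -0.8   1.42  0.48  1.26 -0.48]
shift tool xyz [ 0.0127 -0.3793  0.6049]
turn x 0.002
```

View pics/d.png

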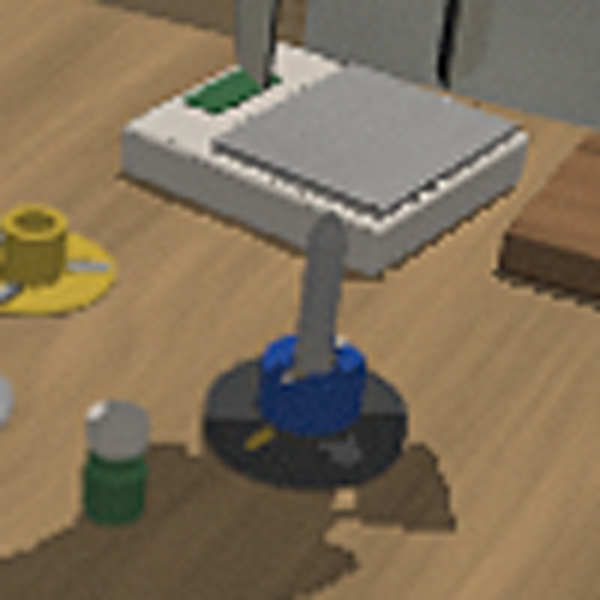

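The blue hub is down on the base with its marks in line with the brass keys. The spacer is next.

```bash
python3 -m handwheel '[[1,0,0,0,0.13,0,0],[1,0,0,0,0.13,0,0],[1,0,0,0,0.13,0,0],[1,0,0,0,0.13,0,0],[1,0,0,0,0.13,0,0],[1,0,0,0,0.13,0,0],[1,0,0,0,0.13,0,0],[1,0,0,0,0,0,0]]'>/dev/null; python3 go.py .561 -.342 .19 -20
```

```text
t 11.4 tcp [0.5638 0.3708 0.2008] yaw_y -20.46 tilt 0.12 F [-0.  -0.2 -0.9] w 0.998 q7 [-0.31  0.61 -0.59  1.43  0.35  1.21 -1.29]
shift tool xyz [0.012  0.2465 0.6688]
turn x -0.008
```

```bash
python3 -m handwheel '[[1,0,0.0123,0.0334,0,0,0],[1,0,0.0123,0.0334,0,0,0],[1,0,0.0123,0.0334,0,0,0],[1,0,0.0123,0.0334,0,0,0],[1,0,0.0123,0.0334,0,0,0],[1,0,0.0123,0.0334,0,0,0],[1,0,0.0123,0.0334,0,0,0],[1,0,0.0123,0.0334,0,0,0],[1,0,0.0123,0.0334,0,0,0],[1,0,0.0123,0.0334,0,0,0]]' >/dev/null; python3 -m handwheel '[[1,0,0.0123,0.0334,0,0,0],[1,0,0.0123,0.0334,0,0,0],[1,0,0.0123,0.0334,0,0,0],[1,0,0.0123,0.0334,0,0,0],[1,0,0.0123,0.0334,0,0,0],[1,0,0.0123,0.0334,0,0,0],[1,0,0.0123,0.0334,0,0,0],[1,0,0.0123,0.0334,0,0,0],[1,0,0.0123,0.0334,0,0,0],[1,0,0,0,0,0,0]]'; python3 go.py .5615 -.342 .09 -20
```

```text
clock: 13.4
position: [0.5605, -0.312, 0.2005]
ee_rot: [1.465, 1.017, -1.472]
force: [0.2, -0.7, -0.5]
width: 0.999
t 13.4 tcp [ 0.5605 -0.312   0.2005] yaw_y -20.57 tilt 0.21 F [ 0.2 -0.7 -0.5] w 0.999 q7 [ 0.75  0.54 -0.51  1.53  0.28  1.15 -0.17]
shift tool xyz [0.1106 0.0117 0.0274]
turn x -0.01
```

```bash
python3 -m handwheel '[[1,0.02,0.0117,0.0274,0,0,0],[1,0.04,0,0,0,0,0],[1,0.04,0,0,0,0,0],[1,0.01,0,0,0,0,0],[1,0,0,0,0,0,0],[1,0,0,0,0,0,0]]' >/dev/null; python3 go.py .5615 -.342 .014 -20
python3 - <<'E'
from h import *
p,d=get_image('scene');q,_=get_image('top')
cv2.imwrite('pics/e.png',np.hstack([cv2.resize(p[250:370,180:300],(400,400),interpolation=2),cv2.resize(q[120:220,395:495],(400,400),interpolation=2)]))
E
```

```text
t 14.0 tcp [ 0.5653 -0.3346  0.0938] yaw_y -20.25 tilt 0.1 F [-0.2 -0.4  1.5] w 1.0 q7 [ 0.75  0.66 -0.47  1.6   0.35  0.96 -0.19]
shift tool xyz [ 0.0798 -0.0011  0.0083]
turn x -0.004
```

View pics/e.png

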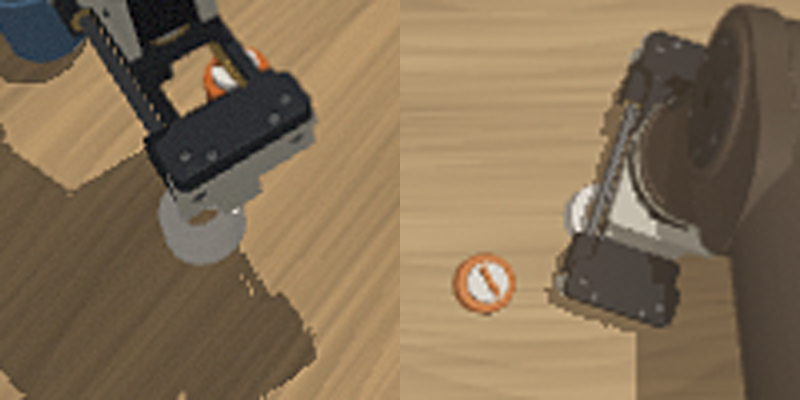

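```bash
python3 -m handwheel '[[1,0.01,-0.001,0.008,0,0,0],[1,0.025,0,0,0,0,0],[1,0.025,0,0,0,0,0],[1,0.018,0,0,0,0,0],[1,0,0,0,0,0,0],[1,0,0,0,0,0,0]]' ; python3 go.py .5615 -.342 .014 -20
```

```text
clock: 14.7
position: [0.5605, -0.3424, 0.0147]
ee_rot: [1.466, 1.019, -1.466]
force: [-0.3, -0.2, -0.7]
width: 1.001
t 14.7 tcp [ 0.5605 -0.3424  0.0147] yaw_y -20.36 tilt 0.02 F [-0.3 -0.2 -0.7] w 1.001 q7 [ 0.74  0.75 -0.43  1.65  0.4   0.83 -0.22]
shift tool xyz [ 0.0007  0.0008 -0.0007]
turn x -0.006
```

```bash
python3 -m handwheel '[[0.3,0,0,0,0,0,0],[0.3,0,0,0,0,0,0],[0.3,0,0,0,0,0,0],[0.3,0,0,0,0,0,0],[0.3,0,0,0,0,0,0],[0.3,0,0,0,0,0,0]]' 30; python3 -m handwheel '[[0.3,-0.02,0,0,0,0,0],[0.3,-0.04,0,0,0,0,0],[0.3,-0.04,0,0,0,0,0],[0.3,-0.04,0,0,0,0,0],[0.3,-0.04,0,0,0,0,0],[0.3,0,0,0,0,0,0],[0.3,0,0,0,0,0,0]]'; python3 go.py .5638 .3707 .19 -20
```

```text
clock: 15.3
position: [0.5605, -0.3419, 0.0143]
ee_rot: [1.466, 1.02, -1.466]
force: [-0.6, 0.7, 0.2]
width: 0.544
clock: 16.0
position: [0.5608, -0.342, 0.195]
ee_rot: [1.466, 1.018, -1.465]
force: [0.1, 0.8, -1.4]
width: 0.539
t 16.0 tcp [ 0.5608 -0.342   0.195 ] yaw_y -20.35 tilt 0.1 F [ 0.1  0.8 -1.4] w 0.539 q7 [ 0.79  0.56 -0.5   1.5   0.29  1.15 -0.12]
shift tool xyz [ 0.0043 -0.245  -0.6693]
turn x -0.006
```

```bash
python3 -m handwheel '[[0.3,0,-0.0122,-0.0334,0,0,0],[0.3,0,-0.0122,-0.0334,0,0,0],[0.3,0,-0.0122,-0.0334,0,0,0],[0.3,0,-0.0122,-0.0334,0,0,0],[0.3,0,-0.0122,-0.0334,0,0,0],[0.3,0,-0.0122,-0.0334,0,0,0],[0.3,0,-0.0122,-0.0334,0,0,0],[0.3,0,-0.0122,-0.0334,0,0,0],[0.3,0,-0.0122,-0.0334,0,0,0],[0.3,0,-0.0122,-0.0334,0,0,0]]'>/dev/null; python3 -m handwheel '[[0.3,0,-0.0122,-0.0334,0,0,0],[0.3,0,-0.0122,-0.0334,0,0,0],[0.3,0,-0.0122,-0.0334,0,0,0],[0.3,0,-0.0122,-0.0334,0,0,0],[0.3,0,-0.0122,-0.0334,0,0,0],[0.3,0,-0.0122,-0.0334,0,0,0],[0.3,0,-0.0122,-0.0334,0,0,0],[0.3,0,-0.0122,-0.0334,0,0,0],[0.3,0,-0.0122,-0.0334,0,0,0],[0.3,0,0,0,0,0,0]]'>/dev/null; python3 go.py .5638 .3707 .19 -20
```

```text
t 18.0 tcp [0.5606 0.3395 0.1921] yaw_y -19.94 tilt 0.26 F [-0.6  0.7 -1.2] w 0.538 q7 [-0.25  0.59 -0.6   1.5   0.34  1.17 -1.25]
shift tool xyz [ 0.0022 -0.0076 -0.0304]
turn x 0.001
```

```bash
python3 -m handwheel '[[0.3,0,-0.0076,-0.03,0,0,0],[0.3,0,0,0,0,0,0],[0.3,0,0,0,0,0,0]]'>/dev/null; python3 go.py .5638 .3707 .15 -20
python3 - <<'E'
from h import *
p,d=get_image('scene');q,_=get_image('top');c=get_calibration('scene')
cv2.imwrite('pics/f.png',np.hstack([cv2.resize(p[60:180,340:440],(500,600),interpolation=2)]))
E
```

```text
t 18.3 tcp [0.5662 0.3641 0.1924] yaw_y -20.28 tilt 0.17 F [-0.8 -1.  -1.1] w 0.539 q7 [-0.29  0.61 -0.59  1.45  0.35  1.19 -1.28]
shift tool xyz [ 0.0424 -0.0045 -0.0055]
turn x -0.005
```

View pics/f.png

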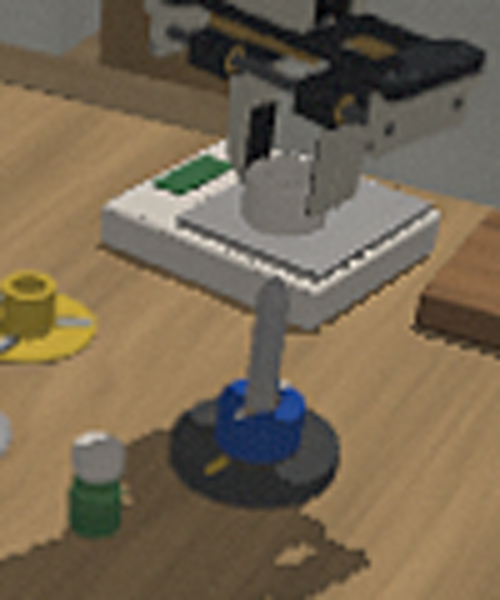

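The spacer is held upright near the shaft tip, and the hub is still down. I'll correct 7 mm and lower it.

```bash
python3 -m handwheel '[[0.3,0,-0.0045,-0.0055,0,0,0],[0.3,0,0,0,0,0,0],[0.3,0.01,0,0,0,0,0],[0.3,0.01,0,0,0,0,0],[0.3,0.01,0,0,0,0,0],[0.3,0.01,0,0,0,0,0],[0.3,0.01,0,0,0,0,0],[0.3,0,0,0,0,0,0]]'; python3 go.py .5638 .3707 .072 -20
```

```text
clock: 19.2
position: [0.564, 0.3703, 0.142]
ee_rot: [1.463, 1.02, -1.468]
force: [0.2, 0.3, -1.1]
width: 0.535
t 19.2 tcp [0.564  0.3703 0.142 ] yaw_y -20.34 tilt 0.18 F [ 0.2  0.3 -1.1] w 0.535 q7 [-0.31  0.66 -0.57  1.5   0.38  1.1  -1.32]
shift tool xyz [ 0.07   -0.0002 -0.0005]
turn x -0.006
```

```bash
python3 -m handwheel '[[0.3,0.01,0,0,0,0,0],[0.3,0.01,0,0,0,0,0],[0.3,0.01,0,0,0,0,0],[0.3,0.01,0,0,0,0,0],[0.3,0.01,0,0,0,0,0],[0.3,0.01,0,0,0,0,0],[0.3,0.008,0,0,0,0,0],[0.3,0,0,0,0,0,0],[0.3,0,0,0,0,0,0]]'; python3 go.py .5638 .3707 .071 -20
```

```text
clock: 20.1
position: [0.5647, 0.3713, 0.0762]
ee_rot: [1.466, 1.02, -1.466]
force: [1.2, -0.6, -0.6]
width: 0.539
t 20.1 tcp [0.5647 0.3713 0.0762] yaw_y -20.34 tilt 0.01 F [ 1.2 -0.6 -0.6] w 0.539 q7 [-0.33  0.72 -0.55  1.56  0.43  0.98 -1.36]
shift tool xyz [ 0.0052 -0.0007  0.0009]
turn x -0.006
```

```bash
python3 -m handwheel '[[0.3,0.004,0,0,0,0,0],[0.3,0,0,0,0,0,0],[0.9,0,0,0,0,0,0],[0.9,0,0,0,0,0,0],[0.9,0,0,0,0,0,0],[0.9,0,0,0,0,0,0]]'; python3 -m handwheel '[[0.9,-0.03,0,0,0,0,0],[0.9,-0.04,0,0,0,0,0],[0.9,-0.04,0,0,0,0,0],[0.9,-0.02,0,0,0,0,0],[0.9,0,0,0,0,0,0]]'; 
python3 - <<'E'
from h import *
p,d=get_image('scene')
c=get_calibration('scene');X=cloud(c,d)
m=(d>.1)&(np.hypot(X[...,0]-.565,X[...,1]-.37)<.07)&(X[...,2]<.15)
v,u=np.nonzero(m)
for z in range(20,90,6):
    s=m&(abs(X[...,2]*1000-z)<3)&(np.hypot(X[...,0]-.565,X[...,1]-.37)<.032);print(z,s.sum(),p[s].mean(0).round() if s.any() else '',np.ptp(X[s]@[.935,.355,0]).round(3) if s.any() else '')
cv2.imwrite('pics/g.png',cv2.resize(p[80:180,340:440],(500,500),interpolation=2))
E
python3 go.py .3725 .284 .19 -20
```

```text
clock: 20.7
position: [0.5648, 0.3713, 0.0724]
ee_rot: [1.466, 1.02, -1.466]
force: [0.0, -0.6, -1.2]
width: 0.839
clock: 21.2
position: [0.566, 0.3728, 0.2064]
ee_rot: [1.472, 1.02, -1.46]
force: [-0.1, -0.2, -0.6]
width: 0.899
20 45 [61. 49. 43.] 0.062
26 22 [85. 45. 26.] 0.051
32 27 [83. 44. 25.] 0.051
38 25 [83. 45. 24.] 0.054
44 38 [82. 44. 24.] 0.054
50 38 [100.  73.  61.] 0.054
56 24 [106. 113. 118.] 0.048
62 29 [105. 112. 116.] 0.047
68 26 [106. 112. 116.] 0.043
74 70 [125. 132. 136.] 0.048
80 32 [115. 121. 124.] 0.042
86 9 [85. 86. 87.] 0.016
t 21.25 tcp [0.5653 0.3718 0.204 ] yaw_y -20.35 tilt 0.18 F [-0.3 -0.  -0.9] w 0.903 q7 [-0.3   0.61 -0.59  1.43  0.35  1.21 -1.29]
shift tool xyz [ 0.0133 -0.1503  0.1494]
turn x -0.006
```

View pics/g.png

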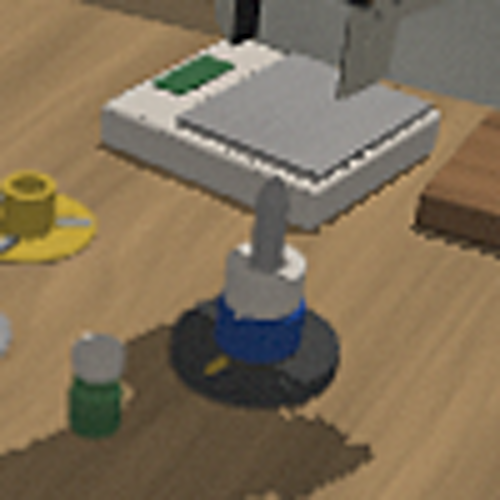

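The spacer sits flat on the hub, with its top at about 76 mm. The disc is next.

```bash
python3 -m handwheel '[[0.8,0,-0.025,0.025,0,0,0],[0.8,0,-0.025,0.025,0,0,0],[0.8,0,-0.025,0.025,0,0,0],[0.8,0,-0.025,0.025,0,0,0],[0.8,0,-0.025,0.025,0,0,0],[0.8,0,-0.025,0.025,0,0,0],[0.8,0.03,0,0,0,0,0],[0.8,0.04,0,0,0,0,0],[0.8,0.03,0,0,0,0,0],[0.8,0,0,0,0,0,0]]'>/dev/null; python3 -m handwheel '[[0.8,0,0,0,0,0,0],[0.8,0,0,0,0,0,0]]'; python3 go.py .3725 .284 .016 -20
python3 - <<'E'
from h import *
p,d=get_image('scene')
cv2.imwrite('pics/i.png',cv2.resize(p[80:180,280:380],(500,500),interpolation=2))
E
```

```text
clock: 22.45
position: [0.3724, 0.2834, 0.1034]
ee_rot: [1.467, 1.02, -1.464]
force: [0.3, 0.6, 1.0]
width: 0.799
t 22.45 tcp [0.3724 0.2834 0.1034] yaw_y -20.34 tilt 0.09 F [0.3 0.6 1. ] w 0.799 q7 [-0.26  0.42 -0.64  2.05  0.35  0.78 -1.47]
shift tool xyz [ 0.0874 -0.0002 -0.0004]
turn x -0.006
```

View pics/i.png

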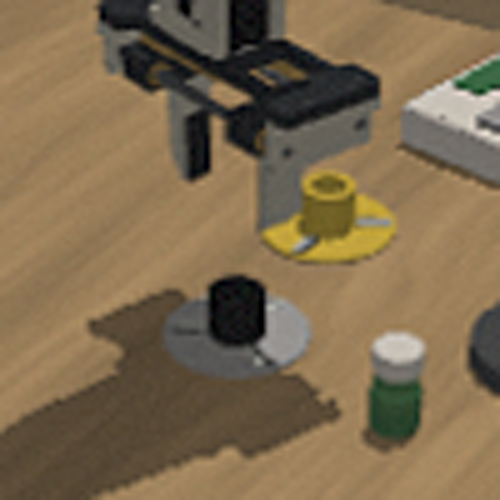

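The open fingers straddle the black boss from above, and the yellow look-alike is clear. I'm going down to TCP 16 mm.

```bash
python3 -m handwheel '[[0.8,0.025,0,0,0,0,0],[0.8,0.025,0,0,0,0,0],[0.8,0.025,0,0,0,0,0],[0.8,0.011,0,0,0,0,0],[0.8,0,0,0,0,0,0],[0.8,0,0,0,0,0,0]]'; python3 -m handwheel '[[0.2,0,0,0,0,0,0],[0.2,0,0,0,0,0,0],[0.2,0,0,0,0,0,0],[0.2,0,0,0,0,0,0],[0.2,0,0,0,0,0,0],[0.2,0,0,0,0,0,0]]' 30;  python3 -m handwheel '[[0.2,-0.02,0,0,0,0,0],[0.2,-0.04,0,0,0,0,0],[0.2,-0.04,0,0,0,0,0],[0.2,-0.04,0,0,0,0,0],[0.2,-0.04,0,0,0,0,0],[0.2,-0.02,0,0,0,0,0],[0.2,0,0,0,0,0,0],[0.2,0,0,0,0,0,0]]'; python3 go.py .5638 .3707 .21 -20
```

```text
clock: 23.1
position: [0.3724, 0.2833, 0.0172]
ee_rot: [1.467, 1.02, -1.465]
force: [0.5, -0.0, 0.5]
width: 0.803
clock: 23.7
position: [0.372, 0.2827, 0.0164]
ee_rot: [1.466, 1.02, -1.466]
force: [-0.3, -0.7, 4.0]
width: 0.43
clock: 24.5
position: [0.3718, 0.2821, 0.2155]
ee_rot: [1.465, 1.019, -1.466]
force: [-0.5, 0.1, -3.4]
width: 0.431
t 24.5 tcp [0.3718 0.2821 0.2155] yaw_y -20.37 tilt 0.04 F [-0.5  0.1 -3.4] w 0.431 q7 [-0.17  0.27 -0.72  1.91  0.21  1.03 -1.33]
shift tool xyz [ 0.0054  0.1492 -0.1499]
turn x -0.006
```

```bash
python3 -m handwheel '[[0.2,0,0.0213,-0.0214,0,0,0],[0.2,0,0.0213,-0.0214,0,0,0],[0.2,0,0.0213,-0.0214,0,0,0],[0.2,0,0.0213,-0.0214,0,0,0],[0.2,0,0.0213,-0.0214,0,0,0],[0.2,0,0.0213,-0.0214,0,0,0],[0.2,0,0.0213,-0.0214,0,0,0],[0.2,0,0,0,0,0,0],[0.2,0,0,0,0,0,0],[0.2,0,0,0,0,0,0]]'; python3 go.py .5638 .3707 .16 -20
python3 - <<'E'
from h import *
p,d=get_image('scene')
cv2.imwrite('pics/j.png',cv2.resize(p[50:170,340:440],(500,600),interpolation=2))
E
```

```text
clock: 25.5
position: [0.5624, 0.371, 0.2146]
ee_rot: [1.462, 1.02, -1.468]
force: [-0.8, 0.3, -2.0]
width: 0.431
t 25.5 tcp [0.5624 0.371  0.2146] yaw_y -20.29 tilt 0.16 F [-0.8  0.3 -2. ] w 0.431 q7 [-0.29  0.6  -0.62  1.41  0.35  1.24 -1.29]
shift tool xyz [ 0.0546  0.0015 -0.0003]
turn x -0.005
```

View pics/j.png

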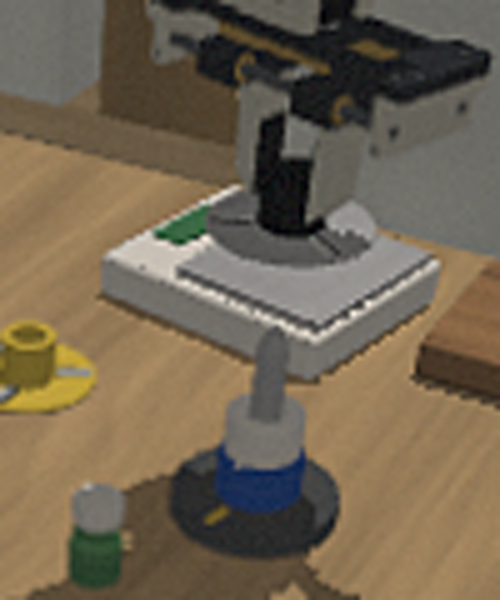

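The disc is level, boss up, over the shaft. I'm lowering it.

```bash
python3 -m handwheel '[[0.2,0.02,0.0013,0,0,0,0],[0.2,0.02,0,0,0,0,0],[0.2,0.01,0,0,0,0,0],[0.2,0.01,0,0,0,0,0],[0.2,0.01,0,0,0,0,0],[0.2,0.005,0,0,0,0,0],[0.2,0,0,0,0,0,0]]'; python3 -m handwheel '[[0.2,0.01,0,0,0,0,0],[0.2,0.01,0,0,0,0,0],[0.2,0.01,0,0,0,0,0],[0.2,0.008,0,0,0,0,0],[0.2,0.0,0,0,0,0,0],[0.2,0,0,0,0,0,0]]'; python3 go.py .5638 .3707 .093 -20
```

```text
clock: 26.25
position: [0.5648, 0.3707, 0.1406]
ee_rot: [1.465, 1.02, -1.466]
force: [-0.4, 0.1, -1.9]
width: 0.429
clock: 26.85
position: [0.5644, 0.3697, 0.1019]
ee_rot: [1.463, 1.019, -1.468]
force: [-2.1, -4.4, -5.1]
width: 0.433
t 26.85 tcp [0.5644 0.3697 0.1019] yaw_y -20.36 tilt 0.17 F [-2.1 -4.4 -5.1] w 0.433 q7 [-0.31  0.7  -0.58  1.53  0.42  1.03 -1.35]
shift tool xyz [ 0.0089 -0.0009 -0.0007]
turn x -0.006
```

```bash
python3 -m handwheel '[[0.2,0,0,0.0015,0,0,0],[0.2,0,0,0,0,0,0],[0.2,0.004,0,0,0,0,0],[0.2,0.003,0,0,0,0,0],[0.2,0,0,0,0,0,0],[0.2,0,0,0,0,0,0]]'; python3 go.py .5638 .3707 .093 -20
```

```text
clock: 27.45
position: [0.5647, 0.3695, 0.0962]
ee_rot: [1.466, 1.02, -1.466]
force: [0.7, -3.1, -3.7]
width: 0.432
t 27.45 tcp [0.5647 0.3695 0.0962] yaw_y -20.35 tilt 0.02 F [ 0.7 -3.1 -3.7] w 0.432 q7 [-0.31  0.71 -0.58  1.54  0.43  1.02 -1.35]
shift tool xyz [ 0.0032 -0.0013 -0.0008]
turn x -0.006
```

```bash
python3 -m handwheel '[[0.2,0,0,0.001,0,0,0],[0.2,0.003,0,0,0,0,0],[0.2,0,0,0,0,0,0],[0.2,0,0,0,0,0,0]]'; python3 -m handwheel '[[0.75,0,0,0,0,0,0],[0.75,0,0,0,0,0,0],[0.75,0,0,0,0,0,0],[0.75,0,0,0,0,0,0],[0.75,-0.02,0,0,0,0,0],[0.75,-0.04,0,0,0,0,0],[0.75,-0.04,0,0,0,0,0],[0.75,-0.03,0,0,0,0,0],[0.75,0,0,0,0,0,0]]'
python3 - <<'E'
from h import *
p,d=get_image('scene')
c=get_calibration('scene');X=cloud(c,d)
r=np.hypot(X[...,0]-.565,X[...,1]-.37);m=(d>.1)&(r<.055)&(X[...,2]<.15)
for z in range(66,142,4):
    s=m&(abs(X[...,2]*1000-z)<2);print(z,s.sum(),p[s].mean(0).round() if s.any() else '',np.ptp(X[s]@[.935,.355,0]).round(3) if s.any() else '')
s=m&(r>.028)&(r<.045)&(X[...,2]>.06);A=np.c_[X[s][:,:2]-[.565,.37],np.ones(s.sum())]
print('plate plane',np.linalg.lstsq(A,X[s][:,2],rcond=None)[0].round(4),s.sum())
cv2.imwrite('pics/k.png',cv2.resize(p[80:180,340:440],(500,500),interpolation=2))
E
python3 go.py .641 .1193 .2 -20
```

```text
clock: 27.85
position: [0.5642, 0.3692, 0.0934]
ee_rot: [1.466, 1.021, -1.465]
force: [0.1, 0.8, -2.1]
width: 0.427
clock: 28.75
position: [0.5656, 0.3706, 0.2287]
ee_rot: [1.473, 1.02, -1.459]
force: [0.1, 0.3, 0.9]
width: 0.746
66 0  
70 0  
74 1 [ 81. 104. 122.] 0.0
78 94 [100. 104. 108.] 0.097
82 224 [105. 107. 109.] 0.096
86 15 [39. 40. 39.] 0.041
90 15 [21. 20. 20.] 0.037
94 15 [19. 19. 19.] 0.037
98 14 [25. 24. 24.] 0.037
102 18 [24. 24. 24.] 0.036
106 15 [21. 21. 21.] 0.036
110 25 [25. 26. 27.] 0.037
114 29 [35. 35. 35.] 0.034
118 9 [85. 86. 88.] 0.018
122 10 [84. 86. 86.] 0.018
126 7 [94. 95. 97.] 0.015
130 7 [88. 89. 91.] 0.009
134 7 [ 97.  99. 100.] 0.009
138 1 [75. 76. 76.] 0.0
plate plane [-0.0035  0.0079  0.0809] 177
t 28.8 tcp [0.565  0.3696 0.2259] yaw_y -20.35 tilt 0.27 F [-0.8 -0.2 -0.8] w 0.747 q7 [-0.29  0.59 -0.62  1.4   0.35  1.25 -1.29]
shift tool xyz [0.0255 0.1582 0.2084]
turn x -0.006
```

View pics/k.png

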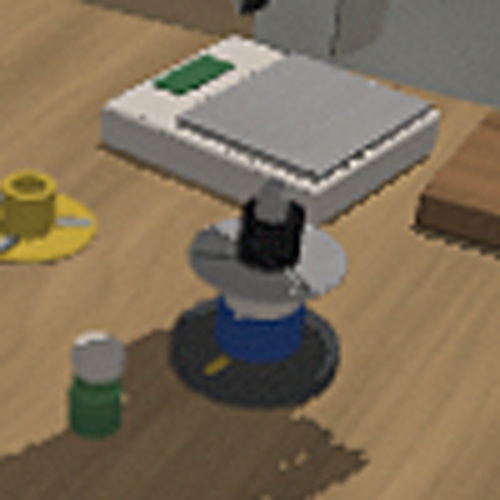

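The disc lies flat: the plate top is at 81 mm with under 0.5° of tilt. The cap is next.

```bash
python3 -m handwheel '[[0.8,0,0.0226,0.0298,0,0,0],[0.8,0,0.0226,0.0298,0,0,0],[0.8,0,0.0226,0.0298,0,0,0],[0.8,0,0.0226,0.0298,0,0,0],[0.8,0,0.0226,0.0298,0,0,0],[0.8,0,0.0226,0.0298,0,0,0],[0.8,0,0.0226,0.0298,0,0,0],[0.8,0.03,0,0,0,0,0],[0.8,0.04,0,0,0,0,0],[0.8,0.03,0,0,0,0,0]]'>/dev/null; python3 -m handwheel '[[0.8,0,0,0,0,0,0],[0.8,0,0,0,0,0,0],[0.8,0,0,0,0,0,0]]'; python3 go.py .641 .1193 .022 -20
python3 - <<'E'
from h import *
p,d=get_image('scene')
cv2.imwrite('pics/l.png',cv2.resize(p[120:240,320:440],(500,500),interpolation=2))
E
```

```text
clock: 30.1
position: [0.6409, 0.1186, 0.1249]
ee_rot: [1.467, 1.019, -1.463]
force: [0.3, 0.3, 0.0]
width: 0.801
t 30.1 tcp [0.6409 0.1186 0.1249] yaw_y -20.33 tilt 0.13 F [0.3 0.3 0. ] w 0.801 q7 [ 0.1   0.64 -0.58  1.58  0.39  1.03 -0.94]
shift tool xyz [ 0.1029 -0.0003 -0.0005]
turn x -0.006
```

View pics/l.png

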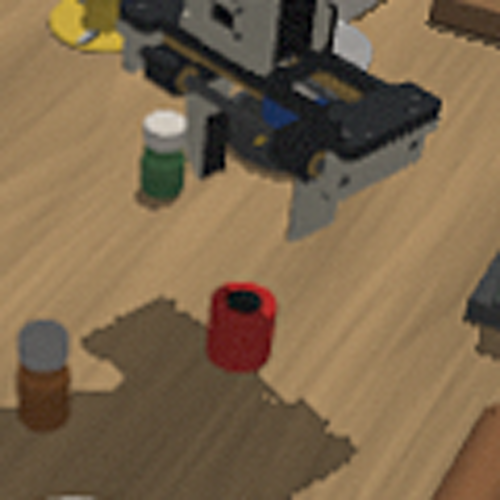

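The fingers straddle the red cap and neighbours are clear. I'm going down to grip and lift.

```bash
python3 -m handwheel '[[0.8,0.03,0,0,0,0,0],[0.8,0.03,0,0,0,0,0],[0.8,0.025,0,0,0,0,0],[0.8,0.015,0,0,0,0,0],[0.8,0,0,0,0,0,0],[0.8,0,0,0,0,0,0]]'; python3 -m handwheel '[[0.2,0,0,0,0,0,0],[0.2,0,0,0,0,0,0],[0.2,0,0,0,0,0,0],[0.2,0,0,0,0,0,0],[0.2,0,0,0,0,0,0],[0.2,0,0,0,0,0,0]]' 30;  python3 -m handwheel '[[0.2,-0.02,0,0,0,0,0],[0.2,-0.04,0,0,0,0,0],[0.2,-0.04,0,0,0,0,0],[0.2,-0.04,0,0,0,0,0],[0.2,-0.04,0,0,0,0,0],[0.2,-0.02,0,0,0,0,0],[0.2,0,0,0,0,0,0],[0.2,0,0,0,0,0,0]]'; python3 go.py .564 .3695 .21 -20
```

```text
clock: 30.75
position: [0.6408, 0.1184, 0.0245]
ee_rot: [1.467, 1.019, -1.464]
force: [-0.5, -0.4, 0.4]
width: 0.802
clock: 31.35
position: [0.6402, 0.1179, 0.0236]
ee_rot: [1.466, 1.019, -1.465]
force: [-1.8, -0.8, 5.6]
width: 0.47
clock: 32.15
position: [0.6397, 0.1177, 0.2225]
ee_rot: [1.465, 1.02, -1.466]
force: [0.3, -0.5, -1.5]
width: 0.475
t 32.15 tcp [0.6397 0.1177 0.2225] yaw_y -20.35 tilt 0.04 F [ 0.3 -0.5 -1.5] w 0.475 q7 [ 0.12  0.56 -0.61  1.47  0.33  1.22 -0.89]
shift tool xyz [ 0.0124 -0.1585 -0.2098]
turn x -0.006
```

```bash
python3 -m handwheel '[[0.2,0,-0.0198,-0.0262,0,0,0],[0.2,0,-0.0198,-0.0262,0,0,0],[0.2,0,-0.0198,-0.0262,0,0,0],[0.2,0,-0.0198,-0.0262,0,0,0],[0.2,0,-0.0198,-0.0262,0,0,0],[0.2,0,-0.0198,-0.0262,0,0,0],[0.2,0,-0.0198,-0.0262,0,0,0],[0.2,0,-0.0198,-0.0262,0,0,0],[0.2,0,0,0,0,0,0],[0.2,0,0,0,0,0,0]]'; python3 -m handwheel '[[0.2,0,0,0,0,0,0],[0.2,0,0,0,0,0,0]]'; python3 go.py .564 .3695 .136 -20
python3 - <<'E'
from h import *
p,d=get_image('scene')
cv2.imwrite('pics/m.png',cv2.resize(p[50:170,340:440],(500,600),interpolation=2))
E
```

```text
clock: 33.15
position: [0.5631, 0.3698, 0.2209]
ee_rot: [1.461, 1.021, -1.467]
force: [0.2, -1.0, -1.6]
width: 0.474
clock: 33.35
position: [0.565, 0.3679, 0.2223]
ee_rot: [1.466, 1.018, -1.468]
force: [0.6, 0.0, -1.3]
width: 0.472
t 33.35 tcp [0.565  0.3679 0.2223] yaw_y -20.46 tilt 0.09 F [ 0.6  0.  -1.3] w 0.472 q7 [-0.29  0.6  -0.62  1.4   0.35  1.25 -1.29]
shift tool xyz [ 0.0863 -0.0015 -0.0013]
turn x -0.008
```

View pics/m.png

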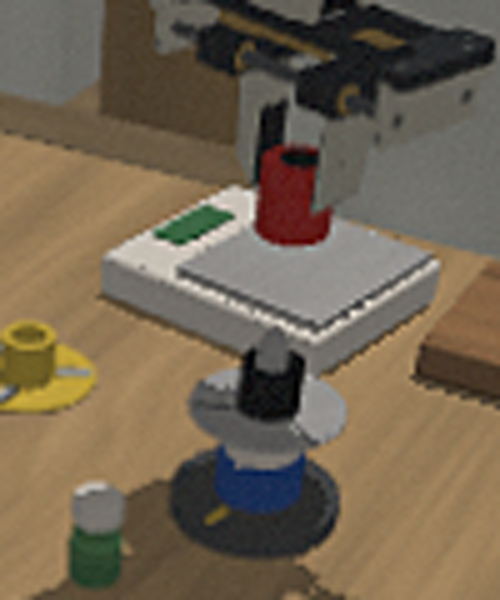

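The cap is upright above the tip and the stack looks good. I'm lowering it.

```bash
python3 -m handwheel '[[0.2,0.02,-0.001,-0.001,0,0,0],[0.2,0.02,0,0,0,0,0],[0.2,0.01,0,0,0,0,0],[0.2,0.01,0,0,0,0,0],[0.2,0.005,0,0,0,0,0],[0.2,0,0,0,0,0,0]]'; python3 -m handwheel '[[0.2,0.005,0,0,0,0,0],[0.2,0.005,0,0,0,0,0],[0.2,0.004,0,0,0,0,0],[0.2,0.0,0,0,0,0,0],[0.2,0,0,0,0,0,0]]'; python3 go.py .564 .3695 .136 -20
```

```text
clock: 34.0
position: [0.5637, 0.3706, 0.1578]
ee_rot: [1.465, 1.02, -1.466]
force: [0.3, -0.3, -1.1]
width: 0.47
clock: 34.5
position: [0.5637, 0.3707, 0.1441]
ee_rot: [1.465, 1.02, -1.466]
force: [0.3, -0.6, -1.7]
width: 0.471
t 34.5 tcp [0.5637 0.3707 0.1441] yaw_y -20.35 tilt 0.02 F [ 0.3 -0.6 -1.7] w 0.471 q7 [-0.3   0.66 -0.6   1.5   0.4   1.11 -1.33]
shift tool xyz [0.0081 0.0007 0.001 ]
turn x -0.006
```

```bash
python3 -m handwheel '[[0.2,0.003,0.0005,0.001,0,0,0],[0.2,0.003,0,0,0,0,0],[0.2,0.001,0,0,0,0,0],[0.2,0.0,0,0,0,0,0],[0.2,0,0,0,0,0,0]]'; python3 go.py .564 .3695 .136 -20
```

```text
clock: 35.0
position: [0.5639, 0.3698, 0.1373]
ee_rot: [1.466, 1.02, -1.466]
force: [0.1, -0.6, -1.5]
width: 0.474
t 35.0 tcp [0.5639 0.3698 0.1373] yaw_y -20.34 tilt 0.01 F [ 0.1 -0.6 -1.5] w 0.474 q7 [-0.3   0.67 -0.6   1.51  0.4   1.09 -1.33]
shift tool xyz [0.0013 0.0002 0.0002]
turn x -0.006
```

```bash
python3 -m handwheel '[[0.2,0.001,0,0,0,0,0],[0.2,0,0,0,0,0,0],[0.8,0,0,0,0,0,0],[0.8,0,0,0,0,0,0],[0.8,0,0,0,0,0,0],[0.8,0,0,0,0,0,0]]';  python3 -m handwheel '[[0.8,-0.02,0,0,0,0,0],[0.8,-0.04,0,0,0,0,0],[0.8,-0.04,0,0,0,0,0],[0.8,-0.03,0,0,0,0,0],[0.8,0,0,0,0,0,0],[0.8,0,0,0,0,0,0]]'
cat > fin.py <<'E'
from h import *
p,d=get_image('scene')
c=get_calibration('scene');X=cloud(c,d);hsv=cv2.cvtColor(p,cv2.COLOR_BGR2HSV).astype(int)
r=np.hypot(X[...,0]-.565,X[...,1]-.37);m=(d>.1)&(r<.055)&(X[...,2]<.19)
red=m&((hsv[...,0]<8)|(hsv[...,0]>172))&(hsv[...,1]>150)
print('red z',np.percentile(X[red][:,2],[1,99]).round(4),'lat',np.percentile(X[red]@[.935,.355,0],[1,99]).round(4))
s=m&(r<.015)&(X[...,2]>.14);print('cap top',np.median(X[s][:,2]).round(4))
s=m&(r>.028)&(r<.045)&(X[...,2]>.06)&(X[...,2]<.1);A=np.c_[X[s][:,:2]-[.565,.37],np.ones(s.sum())]
print('plate plane',np.linalg.lstsq(A,X[s][:,2],rcond=None)[0].round(4))
g=(d>.1)&(hsv[...,0]>50)&(hsv[...,0]<80)&(hsv[...,1]>100)&(np.hypot(X[...,0]-.445,X[...,1]+.0935)<.06)&(X[...,2]>.024)
print('green',cv2.minEnclosingCircle(X[g][:,:2].astype(np.float32)))
cv2.imwrite('pics/n.png',cv2.resize(p[60:180,340:440],(500,600),interpolation=2))
E
python3 fin.py
```

```text
clock: 35.6
position: [0.5639, 0.3698, 0.1363]
ee_rot: [1.466, 1.02, -1.466]
force: [0.5, 0.0, 0.1]
width: 0.766
clock: 36.2
position: [0.564, 0.3699, 0.2668]
ee_rot: [1.467, 1.02, -1.465]
force: [-0.8, -0.7, -0.2]
width: 0.799
red z [0.1139 0.1583] lat [0.6409 0.6797]
cap top 0.1576
plate plane [ 0.0089 -0.0015  0.0808]
green ((0.4427887797355652, -0.09538619220256805), 0.028066808357834816)
```

View pics/n.png

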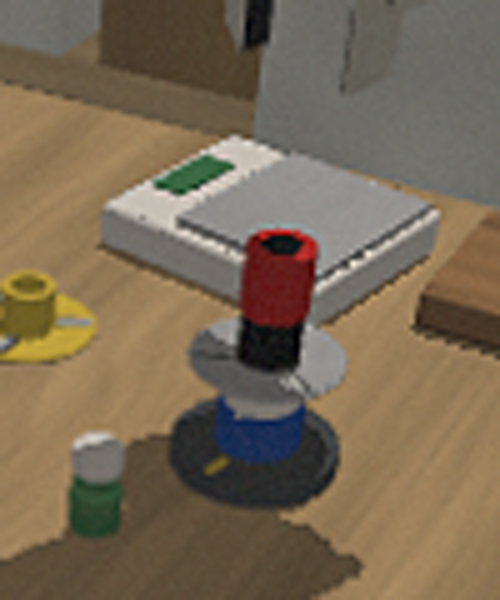

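The cap is on, with its top at 157 mm (156 expected). The stack is upright, the gripper is clear and the green hub has not moved.

```bash
python3 -c "
from cell import *
print(sign_off())"
```

```text
the job is handed in; nothing more can be done
None
```

I stacked the blue hub, white spacer, slicing disc (boss up) and red cap on the stand in that order, and handed the job in at about 36 s of the 125 s limit. `sign_off()` gives no verdict, so these are my own last camera checks:

- **Hub and spacer:** both looked seated after placing. The hub was down on the base with its marks over the keys, and the spacer's top was at about 76 mm.
- **Disc:** the plate's top is at 81 mm (80 expected), with a tilt of about 0.01 rad.
- **Cap:** its top is at 157.6 mm (156 expected), upright over the shaft.
- **Green hub:** within about 2 mm of where it lay, which is within measuring error.
- **Gripper:** open and about 110 mm above the cap, touching nothing.

**Disagreements and limits:** the two cameras differed by up to 4 mm on part positions. One scene-camera offset reading of the held hub was thrown off by stray pixels and I did not use it. The disc rubbed the shaft lightly (about 5 N) on the way down, so I shifted it about 2.5 mm before releasing it. I did not lower the hub and spacer all the way in the grip, because the gripper's body would have hit the shaft. They dropped the last 35 mm and 10 mm.

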